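# Make up two student experiment kits

### The arm

A 6-joint arm with a two-finger parallel gripper is mounted at the origin on the work surface. World frame = base frame: x ahead of the robot, y to its left, z up, the work surface at z = 0. Lengths are in m, angles in rad, forces in N, time in s.
With the tool pointing down it reaches from about 0.2 to 0.875 m from the base axis. Payload 3.4 kg.
Tool frame: the origin (TCP) lies midway between the tips of the shut fingers; the grasp point (between the pads) lies 19 mm behind it; z points along the fingers, y is the line along which they close (so a half turn about z gives the same grasp; the last joint's range is limited). The gripper opens to 94 mm and grips with 3 to 60 N. Pads are 16 mm wide; open, the fingers measure 119 mm over their backs; the gripper's body (75 mm by 177 mm) begins 78 mm behind the grasp point.
Start: joints at [1.047, 0.276, 1.505, -0, 1.361, -0.121], TCP at [0.225, 0.529, 0.205] pointing down, gripper open.
Joint ranges: [-2.89, 2.89], [-0.75, 2.08], [0.22, 2.7], [-1.18, 4.32], [0.11, 2.71], [-2.7, 2.7]. Speed limits (rad/s): [2.57, 2.57, 3.14, 3.14, 3.14, 3.14].

### API

Orientations are given as a unit quaternion [w, x, y, z].
In Python, from station import ctrl gives the robot as it stands. The module is installed in compiled form; this text tells all that it offers.
- The arm moves only by the tool servo_tool, never from a script. Its argument "plan" is text: rows parted by semicolons, each of 6 numbers parted by spaces: the shift along the tool's x, y, z in mm, then the turn, a rotation vector about the tool's x, y, z in rad. In form: dx dy dz ax ay az; .... A call has 1 to 8 rows; each row shifts and turns the commanded pose from where the row before left it, along the tool's axes as they then stand; what a row does not reach is not made up. A row lasts 1/12 s, in which the tool goes at most 41.7 mm and 7.16 degrees, less where a joint would pass 70% of its speed; a pose out of reach is approached as far as the arm can. A call is refused whole if a number of a shift passes 41.7 or a number of a turn 0.125, either way. A call with a gripper value outside its range is refused whole. "claw" is the opening, from -1 (shut) to 1 (fully open), set as the call begins (left out, the last holds). The fingers move at their own pace and stop on an object; "force" is the grip in N (left out, the last holds). Time passes only in rows, so rows that do not move let the fingers close. It gives the time, the measured TCP pose, the force, the opening and the grip force at its end, in the units of the state.
- ctrl.state(): the state, without advancing time (a new reading comes with each control period).
- ctrl.capture(name): name is "scene" or "side" or "wrist"; returns (picture, depth): 480x640x3 uint8, red, green, blue; 480x640 float32, m along the optical axis (not along the pixel's ray), 0 where there is no reading.
- ctrl.camera_model(name): a dict with "fx", "fy", "cx", "cy" (pixels), "R" (3x3) and "t" (3): a world point X has camera coordinates R X + t. Camera axes: x right, y down, z forward; pixel columns grow to the right and rows downward; lengths in m; the calibration is good to about 2 mm. A picture is of the moment at which its call begins: read the wrist's pose just before it. camera_model takes no time and is no camera call; for the wrist camera it gives the pose at the moment of the call.
- ctrl.finish_job(): hands the job in; it is judged then, once.
The state is a dict: "time_s": time; "q": joint angles; "qd": joint speeds; "joint_torque": joint torques, N m; "position": TCP position; "eef_rot": TCP orientation; "ft_force": force on the tool from outside, world axes, zero at the start; "ft_torque": the same for the moment, N m; "finger_gap": opening from 0.0 (shut) to 1.0 (fully open); "gripper_force": force on a finger pad.
Only numpy, scipy, OpenCV 4.12 (cv2) and the standard library are available. Lean on these libraries where they do the work, as an engineer would, in place of code of your own. Each camera call takes 0.05 s, during which the arm holds its last target. There are 200 camera calls.

### The job

Make up two student kits from the parts on the bench. The blue tray gets the electromagnet kit: the copper coil in one compartment with the steel core standing inside its bore, and the switch module in the other compartment; the red tray gets the dimmer kit: the orange lamp module in one compartment and the dial module in the other (either way round in both trays). Everything must stand upright, flat on the tray floor; leave the spare green lamp module and the multimeter where they are.

Things in the scene. Friction and masses are not known exactly. Their poses are not given: they have to be found in the camera images.
- coil: copper-coloured solenoid coil on a black bobbin, standing upright (from straight above a black ring): two black flanges of 60 mm diameter, each 5 mm thick, at bottom and top, a copper winding of 56 mm diameter between, 45 mm high in all, with a round bore of 36 mm diameter open right through. 180 g. Origin on the axis in the plane of its underside, z up along the axis
- core: bright steel rod (the coil's core), 20 mm diameter, 80 mm long, standing upright on the bench. 190 g. Origin at the centre of its lower end, z up along the rod
- switch: Plug-in module with a square housing of 50 x 50 x 30 mm high (plain flat sides along its x and y axes, to be gripped across), grey, with a red rocker switch on a black frame on top, 41 mm high in all. 90 g. Origin at the centre of its underside, z up. Stands on the bench, yaw within 0.5 rad
- dial: Plug-in module with a square housing of 50 x 50 x 30 mm high (plain flat sides along its x and y axes, to be gripped across), yellow, with a round black dial knob of 30 mm diameter on top, 46 mm high in all. 90 g. Origin at the centre of its underside, z up. Stands on the bench, yaw within 0.5 rad
- lamp_orange: Plug-in module with a square housing of 50 x 50 x 30 mm high (plain flat sides along its x and y axes, to be gripped across), white, with an orange lamp lens of 24 mm diameter on top, 53 mm high in all. 90 g. Origin at the centre of its underside, z up. Stands on the bench, yaw within 0.5 rad
- lamp_green: Plug-in module with a square housing of 50 x 50 x 30 mm high (plain flat sides along its x and y axes, to be gripped across), white, with a green lamp lens of 24 mm diameter on top, 53 mm high in all; spare, not for any kit, to stay where it is. 90 g. Origin at the centre of its underside, z up. Stands on the bench, yaw within 0.5 rad
- tray_blue: fixed shallow blue plastic kit tray, 96 x 188 x 12 mm high: floor 3 mm thick; walls and middle divider 4 mm thick, 12 mm high, making two square compartments of 88 x 88 mm. Origin at the centre of its underside (on the bench), z up, y along its long side; compartment centres at y = +46 and -46 mm, x = 0, floor at z = 3 mm. Yaw within 0.2 rad; on the left or the right
- tray_red: fixed shallow red plastic kit tray, 96 x 188 x 12 mm high: floor 3 mm thick; walls and middle divider 4 mm thick, 12 mm high, making two square compartments of 88 x 88 mm. Origin at the centre of its underside (on the bench), z up, y along its long side; compartment centres at y = +46 and -46 mm, x = 0, floor at z = 3 mm. Yaw within 0.2 rad; on the left or the right
- multimeter: yellow hand multimeter with black face lying flat between the trays, 150 x 80 x 40 mm (50 mm to the top of its switch), long side along its x; loose, 400 g, to stay where it is. Origin at the centre of its underside
Things that resemble listed ones, but are neither listed nor needed, are in the scene too. Several things have the shape of the tray_blue; the one meant has the colours described above.

How it is judged:
By the outcome, as a careful person would: the job done as asked, in the order asked, and still so for the second after the job is handed in, with the robot touching nothing.
It also fails if it takes over 128 s, if anything falls off the work surface, if the arm or the gripper's body presses on something with over 40 N, if the wrist force passes 120 N, or if a joint passes its speed limit or range.

## Working session

There is one attempt and no reset: what is moved stays moved. The work goes in short steps, Python scripts to look and compute and a tool call to move; the robot and the scene stay as the last step left them, time stands still between calls to the robot, and variables do not carry over. Pictures are saved under pics/ and viewed, at most 14 in all, crops included, and the job is handed in when it is done.

Besides the shell and the picture viewer there is one more tool, called by a JSON object that holds its "fn" and its "kwargs", one argument or row to a line. servo_tool: Moves the arm, as the interface text tells. Its arguments: {"type":"object","properties":{"plan":{"type":"string"},"claw":{"type":"number"},"force":{"type":"number"}},"required":["plan"]}

```bash
mkdir -p pics; cat > h.py <<'E'
import numpy as np,cv2
from station import ctrl
def cap(n):
    m=ctrl.camera_model(n); p,d=ctrl.capture(n); return p,d,m
def world(d,m):
    v,u=np.mgrid[:480,:640]
    c=np.stack([(u-m['cx'])/m['fx']*d,(v-m['cy'])/m['fy']*d,d],-1)
    return (c-m['t'])@np.array(m['R'])   # R^T (c-t)
def save(n,p): cv2.imwrite('pics/'+n,cv2.cvtColor(p,cv2.COLOR_RGB2BGR))
E
python3 - <<'E'
from h import *
for n in('scene','side'):
    p,d,m=cap(n); save(n+'1.png',p); np.savez('pics/'+n,p=p,d=d,**{k:np.array(v) for k,v in m.items()})
    print(n,-np.array(m['R']).T@m['t'],m['fx'])
print(ctrl.state())
E
```

```text
scene [ 1.20552014 -0.37186264  1.01724329] 493.82688470314565
side [0.51600223 0.8810459  0.79976831] 493.24143734397535
{'time_s': 0.1, 'q': array([ 1.04695585e+00,  2.76520923e-01,  1.50598770e+00, -1.76647367e-06,
        1.36071793e+00, -1.20965088e-01]), 'qd': array([ 0.00091141, -0.00333179, -0.00374313, -0.0006206 ,  0.00040578,
       -0.00089668]), 'joint_torque': array([ 7.56638710e-04, -4.05452800e+01, -2.37779975e+01,  7.01597496e-02,
        2.98658421e-02, -4.00328815e-05]), 'position': array([0.22516751, 0.52852454, 0.20470494]), 'eef_rot': array([-2.58027918e-04,  2.00077914e-01,  9.79779649e-01, -7.75129932e-04]), 'ft_force': array([-0.18719673, -1.10295691,  0.27448618]), 'ft_torque': array([-0.0635121 ,  0.04425776, -0.02064902]), 'gripper_force': 0.0, 'finger_gap': 0.9984929843246696}
```

View pics/scene1.png

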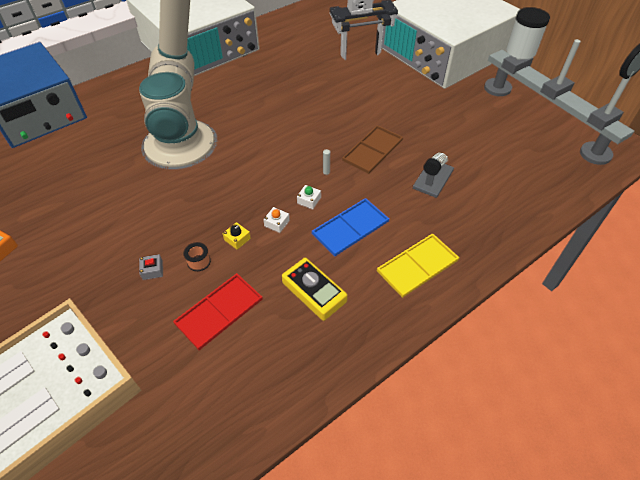

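View pics/side1.png

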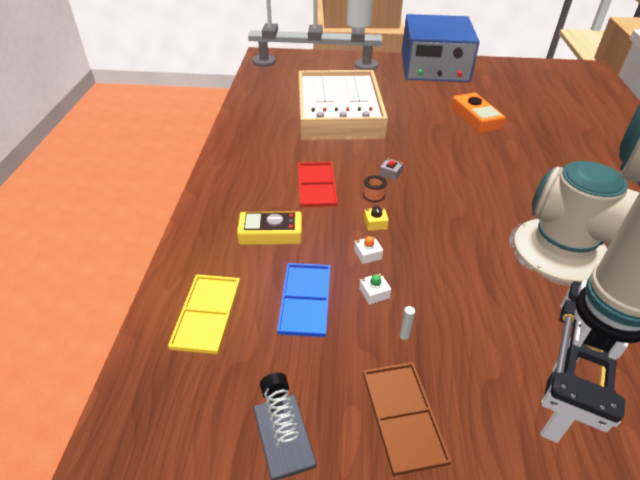

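The scene picture shows the switch at (150,266), coil (197,256), dial (236,235), orange lamp (276,218), green lamp (309,196), core (326,162), multimeter (315,288). There are four tray-shaped things: red (218,311), blue (351,226), yellow (418,265) and brown (373,149). The saturated blue and red ones match the description. The side view agrees: red at (317,184), blue at (305,299).

```bash
cat > meas.py <<'E'
from h import *
seeds={'switch':(150,266),'coil':(197,256),'dial':(236,235),'lamp_o':(276,218),'lamp_g':(309,196),'core':(326,162),'meter':(315,288)}
Z={};
for n in('scene','side'):
    f=dict(np.load(f'pics/{n}.npz')); Z[n]=(f['p'],world(f['d'],f),f['d']>0)
P,W,V=Z['scene']
b=W[...,2][V]; print('bench z', [np.median(z[1][...,2][z[2]&(abs(z[1][...,2])<.01)]).round(4) for z in Z.values()])
tops={'switch':.03,'dial':.03,'lamp_o':.03,'lamp_g':.03,'coil':.045,'core':.08,'meter':.04}
for k,(u,v) in seeds.items():
    c0=np.nanmedian(W[v-4:v+5,u-4:u+5].reshape(-1,3),0)[:2]
    R=.05 if k!='meter' else .12
    if k in('core',): R=.035
    for n,(p,w,ok) in Z.items():
        r=np.hypot(w[...,0]-c0[0],w[...,1]-c0[1]); 
        s=ok&(r<R)&(w[...,2]>.008)
        t=s&(abs(w[...,2]-tops[k])<.004)
        q=(w[t][:,:2]*1000).astype(np.float32)
        if len(q)<5: print(k,n,'few');continue
        (cx,cy),wh,a=cv2.minAreaRect(q); 
        print(k,n,len(q),'ctr',round(cx,1),round(cy,1),'size',np.round(wh,1),'ang',round(a,1),'zmax',w[s][:,2].max().round(3),'med',np.median(q,0).round(1))
for n,(p,w,ok) in Z.items():
    hsv=cv2.cvtColor(p,cv2.COLOR_RGB2HSV)
    for k,h in(('blue',(105,120)),('red',None)):
        H=hsv[...,0]; m=((H<4)|(H>176)) if h is None else (H>h[0])&(H<h[1])
        m&=(hsv[...,1]>150)&(hsv[...,2]>60)&ok&(w[...,2]<.03)&(w[...,2]>-.005)&(w[...,0]<.9)&(w[...,0]>.2)&(abs(w[...,1])<.5)
        N,L,st,_=cv2.connectedComponentsWithStats(m.astype(np.uint8)); i=1+st[1:,4].argmax()
        q=(w[(L==i)][:,:2]*1000).astype(np.float32); r=cv2.minAreaRect(q)
        print(k,n,len(q),np.round(r[0],1),np.round(r[1],1),round(r[2],1))
p=np.vstack([cv2.resize(Z['scene'][0][130:350,120:480],None,fx=2,fy=2,interpolation=2)])
save('crop.png',p)
E
python3 meas.py
```

```text
bench z [np.float64(0.0007), np.float64(0.0009)]
switch scene 268 ctr 391.0 -279.3 size [50.  54.2] ang 65.3 zmax 0.046 med [ 395.8 -281.5]
switch side 151 ctr 389.9 -278.7 size [54.9 51.9] ang 59.6 zmax 0.044 med [ 390.3 -271. ]
coil scene 245 ctr 438.3 -175.6 size [59.1 57.7] ang 37.6 zmax 0.052 med [ 437.9 -176.4]
coil side 187 ctr 437.9 -175.0 size [58.1 60.2] ang 12.6 zmax 0.049 med [ 439.3 -174. ]
dial scene 189 ctr 436.0 -60.0 size [52.1 50.4] ang 12.7 zmax 0.051 med [444.3 -65.1]
dial side 198 ctr 436.3 -58.8 size [50.2 54.2] ang 12.7 zmax 0.05 med [439.2 -48.2]
lamp_o scene 203 ctr 455.2 52.7 size [52.1 52.7] ang 23.0 zmax 0.057 med [463.3  48.7]
lamp_o side 248 ctr 455.1 54.1 size [51.  51.9] ang 22.1 zmax 0.055 med [457.2  63. ]
lamp_g scene 167 ctr 441.1 170.1 size [50.5 54. ] ang 26.1 zmax 0.056 med [448.6 163.2]
lamp_g side 303 ctr 440.1 171.7 size [52.2 51.9] ang 28.3 zmax 0.056 med [443.7 180.1]
core scene 33 ctr 382.6 277.5 size [16.3 24.1] ang 84.4 zmax 0.084 med [383.9 277.1]
core side 79 ctr 382.4 279.0 size [17.7 19.6] ang 5.6 zmax 0.083 med [381.9 279.9]
meter scene 1388 ctr 689.5 -0.3 size [149.7  80. ] ang 5.7 zmax 0.056 med [700.4  -3.8]
meter side 1073 ctr 689.0 2.5 size [149.9  83.7] ang 7.3 zmax 0.055 med [691.1  11.8]
blue scene 2126 [586.6 199.8] [100.4 190.1] 0.8
red scene 3068 [ 592.7 -205.1] [100.4 193.3] 7.5
blue side 3123 [586.7 200.8] [ 93.3 190.1] 0.7
red side 1566 [ 593.9 -210.2] [ 95.9 201.6] 7.4
```

View pics/crop.png

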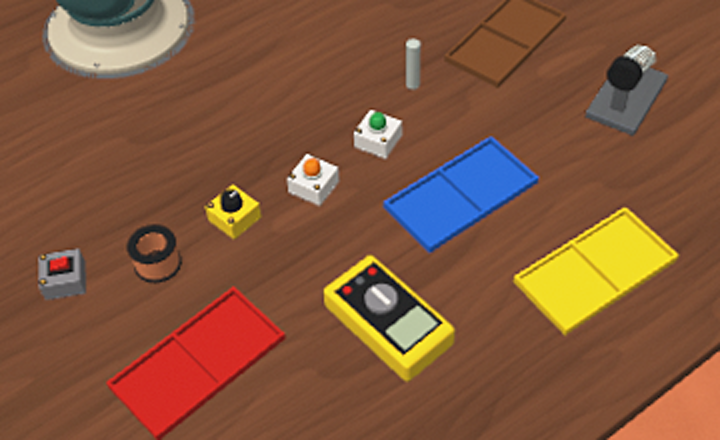

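The crop confirms this: the blue tray at crop (462,194) and red at (196,362) are the ones meant, with yellow (597,271) and brown (506,40) as decoys. The orange-lens lamp is at (313,178) and the green spare at (378,132). Sizes and heights all match. Next is a planner that prints the row numbers.

```bash
cat > plan.py <<'E'
# usage: plan.py x,y,z,psi_deg[,step] ...   (mm; psi = world angle of tool y)
import sys
from h import *
from scipy.spatial.transform import Rotation as Ro
s=ctrl.state(); p=np.array(s['position'])*1000; R=Ro.from_quat(np.roll(s['eef_rot'],-1))
print('t',s['time_s'],'pos',p.round(1),'q6',s['q'][5].round(2),'gap',round(s['finger_gap']*94,1))
first=True
for a in sys.argv[1:]:
    v=[float(i) for i in a.split(',')]; g=np.array(v[:3]); st=v[4] if len(v)>4 else 28
    psi=np.deg2rad(v[3]); RT=Ro.from_matrix(np.array([[-np.sin(psi),np.cos(psi),0],[np.cos(psi),np.sin(psi),0],[0,0,-1]]).T)
    rv=(R.inv()*RT).as_rotvec(); D=np.linalg.norm(g-p)
    n=max(1,int(np.ceil(max(D/st,np.linalg.norm(rv)/.115))))
    n+= n>2
    f=np.arange(1,n+1)/n
    if n>3: f=.6*f+.4*(1-np.cos(np.pi*f))/2
    p0=p.copy();R0=R;rows=[]
    for x in f:
        d=np.round(R.inv().apply(p0+(g-p0)*x-p)); w=np.round((R.inv()*R0*Ro.from_rotvec(rv*x)).as_rotvec(),3)
        w[abs(w)<.0015]=0
        p=p+R.apply(d);R=R*Ro.from_rotvec(w)
        rows.append(' '.join(f'{i:g}' for i in [*(d+0.),*(w+0.)]))
    print('->',a,'reach',round(np.hypot(*g[:2])),'end',p.round(1))
    for i in range(0,n,8): print('  ','; '.join(rows[i:i+8]))
E
python3 plan.py 438,-175,120,0 438,-175,18,0,18
```

```text
t 0.1 pos [225.2 528.5 204.7] q6 -0.12 gap 93.9
-> 438,-175,120,0 reach 472 end [ 437.8 -174.7  119.5]
   -11 -13 2 0 0 0.026; -12 -14 2 0 0 0.03; -14 -15 2 0 0 0.032; -15 -15 3 0 0 0.035; -18 -16 3 0 0 0.038; -19 -17 3 0 0 0.04; -21 -17 3 0 0 0.043; -22 -16 3 0 0 0.044
   -25 -16 3 0 0 0.047; -26 -16 4 0 0 0.048; -27 -14 4 0 0 0.049; -28 -14 3 0 0 0.05; -30 -12 4 0 0 0.051; -30 -11 4 0 0 0.051; -31 -9 4 0 0 0.051; -31 -8 3 0 0 0.051
   -31 -5 4 0 0 0.05; -31 -5 4 0 0 0.049; -30 -2 3 0 0 0.048; -29 -2 3 0 0 0.047; -28 1 4 0 0 0.044; -27 1 3 0 0 0.043; -25 2 3 0 0 0.04; -24 3 3 0 0 0.038
   -21 4 2 0 0 0.035; -20 4 2 0 0 0.032; -18 5 3 0 0 0.029; -16 4 2 0 0 0.027
-> 438,-175,18,0,18 reach 472 end [ 437.7 -174.8   17.5]
   0 0 11 0 0 0; 0 0 14 0 0 0; 0 0 17 0 0 0; 0 0 18 0 0 0; 0 0 16 0 0 0; 0 0 15 0 0 0; 0 0 11 0 0 0
```

{"fn": "servo_tool", "kwargs": {
  "plan": "-11 -13 2 0 0 0.026; -12 -14 2 0 0 0.03; -14 -15 2 0 0 0.032; -15 -15 3 0 0 0.035; -18 -16 3 0 0 0.038; -19 -17 3 0 0 0.04; -21 -17 3 0 0 0.043; -22 -16 3 0 0 0.044"
}}

```text
time_s: 0.77
position: [0.2775, 0.3544, 0.184]
eef_rot: [-0.0, 0.339, 0.941, -0.0]
ft_force: [-0.0, -0.1, 0.8]
finger_gap: 0.999
gripper_force: 0.0
```

{"fn": "servo_tool", "kwargs": {
  "plan": "-25 -16 3 0 0 0.047; -26 -16 4 0 0 0.048; -27 -14 4 0 0 0.049; -28 -14 3 0 0 0.05; -30 -12 4 0 0 0.051; -30 -11 4 0 0 0.051; -31 -9 4 0 0 0.051; -31 -8 3 0 0 0.051"
}}

```text
time_s: 1.43
position: [0.3497, 0.1144, 0.1551]
eef_rot: [-0.0, 0.519, 0.855, -0.0]
ft_force: [1.5, 0.8, -0.2]
finger_gap: 1.002
gripper_force: 0.0
```

{"fn": "servo_tool", "kwargs": {
  "plan": "-31 -5 4 0 0 0.05; -31 -5 4 0 0 0.049; -30 -2 3 0 0 0.048; -29 -2 3 0 0 0.047; -28 1 4 0 0 0.044; -27 1 3 0 0 0.043; -25 2 3 0 0 0.04; -24 3 3 0 0 0.038"
}}

```text
time_s: 2.1
position: [0.4154, -0.102, 0.128]
eef_rot: [-0.0, 0.663, 0.748, -0.0]
ft_force: [0.2, 0.5, -0.3]
finger_gap: 1.002
gripper_force: 0.0
```

{"fn": "servo_tool", "kwargs": {
  "plan": "-21 4 2 0 0 0.035; -20 4 2 0 0 0.032; -18 5 3 0 0 0.029; -16 4 2 0 0 0.027; 0 0 0 0 0 0; 0 0 0 0 0 0"
}}

```text
time_s: 2.6
position: [0.4378, -0.174, 0.1189]
eef_rot: [-0.001, 0.707, 0.707, 0.0]
ft_force: [-1.0, 0.6, -0.5]
finger_gap: 0.999
gripper_force: 0.0
```

```bash
python3 - <<'E'
from h import *
p,d,m=cap('wrist'); save('w1.png',p); w=world(d,m)
t=(d>0)&(abs(w[...,2]-.045)<.004)&(np.hypot(w[...,0]-.438,w[...,1]+.175)<.04)
print(t.sum()); 
if t.sum()>9: print(cv2.minAreaRect((w[t][:,:2]*1000).astype(np.float32)), cv2.minEnclosingCircle((w[t][:,:2]*1000).astype(np.float32)))
E
python3 plan.py 438,-175,120,0 438,-175,18,0,18
```

```text
4361
((437.63983154296875, -174.74273681640625), (58.81126403808594, 58.8868293762207), 26.918224334716797) ((437.3127136230469, -174.98622131347656), 30.053247451782227)
t 2.65 pos [ 437.4 -173.3  119.1] q6 -0.53 gap 93.7
-> 438,-175,120,0 reach 472 end [ 438.5 -175.3  120.1]
   -2 1 -1 0 0 0
-> 438,-175,18,0,18 reach 472 end [ 438.3 -175.1   18.1]
   0 0 11 0 0 0; 0 0 14 0 0 0; 0 0 17 0 0 0; 0 0 18 0 0 0; 0 0 17 0 0 0; 0 0 14 0 0 0; 0 0 11 0 0 0
```

View pics/w1.png

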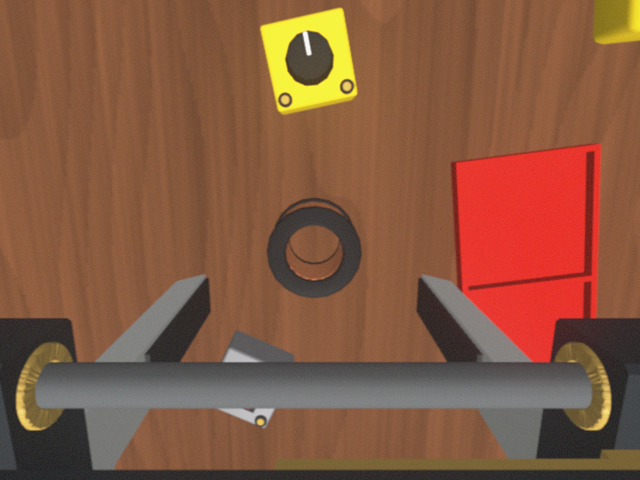

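The wrist view shows the coil at (315,250), centred between the open fingers, and the measured position agrees with the scene to within 1 mm. I'll descend and grip.

{"fn": "servo_tool", "kwargs": {
  "plan": "0 0 11 0 0 0; 0 0 14 0 0 0; 0 0 17 0 0 0; 0 0 18 0 0 0; 0 0 17 0 0 0; 0 0 14 0 0 0; 0 0 10 0 0 0; 0 0 0 0 0 0"
}}

```text
time_s: 3.32
position: [0.4362, -0.1718, 0.017]
eef_rot: [-0.002, 0.707, 0.708, -0.0]
ft_force: [0.7, -0.2, -0.3]
finger_gap: 1.004
gripper_force: 0.0
```

{"fn": "servo_tool", "kwargs": {
  "plan": "0 0 0 0 0 0; 0 0 0 0 0 0; 0 0 0 0 0 0; 0 0 0 0 0 0; 0 0 0 0 0 0; 0 0 0 0 0 0; 0 0 0 0 0 0; 0 0 0 0 0 0",
  "claw": -1,
  "force": 20
}}

```text
time_s: 3.98
position: [0.4384, -0.1742, 0.0189]
eef_rot: [0.0, 0.707, 0.707, 0.0]
ft_force: [-1.0, 0.6, 4.7]
finger_gap: 0.615
gripper_force: 20.1
```

```bash
python3 plan.py 438,-175,120,0,18 587,247,120,0.8,25 587,247,24,0.8,16
```

```text
t 3.9833 pos [ 438.4 -174.2   18.9] q6 -0.53 gap 57.8
-> 438,-175,120,0,18 reach 472 end [ 438.3 -175.2  119.9]
   0 0 -11 0 0 0; 0 0 -14 0 0 0; 0 0 -17 0 0 0; 0 0 -17 0 0 0; -1 0 -17 0 0 0; 0 0 -14 0 0 0; 0 0 -11 0 0 0
-> 587,247,120,0.8,25 reach 637 end [586.7 246.7 119.9]
   14 5 0 0 0 0; 17 6 0 0 0 0; 19 7 0 0 0 -0.002; 21 7 0 0 0 0; 23 8 0 0 0 0; 24 9 0 0 0 -0.002; 26 9 0 0 0 0; 26 9 0 0 0 -0.002
   27 10 0 0 0 0; 28 10 0 0 0 -0.002; 27 10 0 0 0 0; 26 9 0 0 0 0; 25 9 0 0 0 -0.002; 25 9 0 0 0 0; 22 8 0 0 0 -0.002; 21 8 0 0 0 0
   19 7 0 0 0 0; 17 6 0 0 0 -0.002; 14 5 0 0 0 0
-> 587,247,24,0.8,16 reach 637 end [586.8 246.7  23.9]
   0 0 10 0 0 0; 0 0 14 0 0 0; 0 0 16 0 0 0; 0 0 16 0 0 0; 0 0 16 0 0 0; 0 0 14 0 0 0; 0 0 10 0 0 0
```

{"fn": "servo_tool", "kwargs": {
  "plan": "0 0 -11 0 0 0; 0 0 -14 0 0 0; 0 0 -17 0 0 0; 0 0 -17 0 0 0; 0 0 -17 0 0 0; 0 0 -14 0 0 0; 0 0 -11 0 0 0"
}}

```text
time_s: 4.57
position: [0.4382, -0.1741, 0.1202]
eef_rot: [0.0, 0.707, 0.707, 0.0]
ft_force: [-0.6, 0.4, -1.2]
finger_gap: 0.619
gripper_force: 20.1
```

{"fn": "servo_tool", "kwargs": {
  "plan": "14 5 0 0 0 0; 17 6 0 0 0 0; 19 7 0 0 0 -0.002; 21 7 0 0 0 0; 23 8 0 0 0 0; 24 9 0 0 0 -0.002; 26 9 0 0 0 0; 26 9 0 0 0 -0.002"
}}

```text
time_s: 5.23
position: [0.4976, -0.0028, 0.1189]
eef_rot: [-0.0, 0.705, 0.709, -0.0]
ft_force: [0.5, -0.6, -1.9]
finger_gap: 0.616
gripper_force: 20.1
```

{"fn": "servo_tool", "kwargs": {
  "plan": "27 10 0 0 0 0; 28 10 0 0 0 -0.002; 27 10 0 0 0 0; 26 9 0 0 0 0; 25 9 0 0 0 -0.002; 25 9 0 0 0 0; 22 8 0 0 0 -0.002; 21 8 0 0 0 0"
}}

```text
time_s: 5.9
position: [0.5689, 0.199, 0.1186]
eef_rot: [-0.0, 0.703, 0.712, -0.001]
ft_force: [-0.1, 0.2, -2.0]
finger_gap: 0.615
gripper_force: 20.1
```

{"fn": "servo_tool", "kwargs": {
  "plan": "19 7 0 0 0 0; 17 6 0 0 0 -0.002; 14 5 0 0 0 0; 0 0 0 0 0 0; 0 0 0 0 0 0; 0 0 0 0 0 0; 0 0 0 0 0 0"
}}

```text
time_s: 6.48
position: [0.586, 0.2468, 0.1193]
eef_rot: [-0.0, 0.702, 0.712, -0.001]
ft_force: [-0.3, 0.6, -1.8]
finger_gap: 0.617
gripper_force: 20.1
```

```bash
python3 plan.py 587,247,24,0.8,16; python3 - <<'E'
from h import *
p,d,m=cap('wrist'); save('w2.png',p); w=world(d,m)
hsv=cv2.cvtColor(p,cv2.COLOR_RGB2HSV);H=hsv[...,0]
k=(H>105)&(H<120)&(hsv[...,1]>150)&(d>0)&(w[...,2]<.03)
q=w[k]*1000; print(q[:,:2].min(0),q[:,:2].max(0),np.median(q[:,2]))
E
```

```text
t 6.4833 pos [586.  246.8 119.3] q6 0.28 gap 58.0
-> 587,247,24,0.8,16 reach 637 end [586.9 246.7  24.3]
   0 0 10 0 0 0; 0 0 14 0 0 0; 0 0 15 0 0 0; 0 1 17 0 0 0; 0 0 16 0 0 0; 0 0 13 0 0 0; 0 0 10 0 0 0
[536.82762625 105.9064964 ] [634.22744635 295.23908218] 2.809242919985561
```

View pics/w2.png

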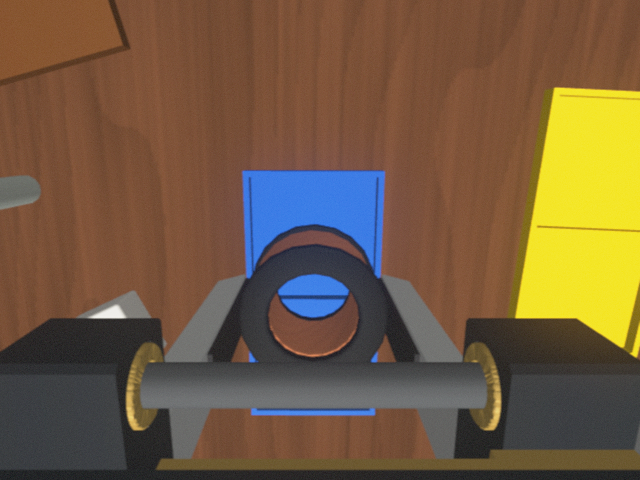

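The coil is held upright above the far half of the blue tray, whose pixels span x 537 to 634 and y 106 to 295. I'll lower and release.

{"fn": "servo_tool", "kwargs": {
  "plan": "0 0 10 0 0 0; 0 0 14 0 0 0; 0 0 16 0 0 0; 0 0 17 0 0 0; 0 0 16 0 0 0; 0 0 14 0 0 0; 0 0 7 0 0 0; 0 0 3 0 0 0"
}}

```text
time_s: 7.2
position: [0.5848, 0.2468, 0.0217]
eef_rot: [-0.001, 0.702, 0.712, -0.002]
ft_force: [-6.0, -2.4, 14.5]
finger_gap: 0.619
gripper_force: 20.1
```

{"fn": "servo_tool", "kwargs": {
  "plan": "0 0 0 0 0 0; 0 0 0 0 0 0; 0 0 0 0 0 0; 0 0 0 0 0 0; 0 0 0 0 0 0; 0 0 0 0 0 0",
  "claw": 0.6
}}

```text
time_s: 7.7
position: [0.5868, 0.248, 0.0228]
eef_rot: [0.0, 0.702, 0.712, 0.0]
ft_force: [0.7, 0.4, 0.1]
finger_gap: 0.797
gripper_force: 0.0
```

{"fn": "servo_tool", "kwargs": {
  "plan": "0 0 -11 0 0 0; 0 0 -18 0 0 0; 0 0 -22 0 0 0; 0 0 -24 0 0 0; 0 0 -22 0 0 0; 0 0 -16 0 0 0; 0 0 -10 0 0 0; 0 0 0 0 0 0"
}}

```text
time_s: 8.37
position: [0.5881, 0.2484, 0.1488]
eef_rot: [0.001, 0.702, 0.712, 0.003]
ft_force: [1.0, 0.9, 0.4]
finger_gap: 0.799
gripper_force: 0.0
```

```bash
python3 - <<'E'
from h import *
for n,T in(('wrist',.048),('side',.048),('scene',.048)):
    p,d,m=cap(n); w=world(d,m)
    t=(d>0)&(abs(w[...,2]-T)<.004)&(np.hypot(w[...,0]-.587,w[...,1]-.246)<.05)
    q=(w[t][:,:2]*1000).astype(np.float32);print(n,t.sum(),np.median(w[t][:,2]),cv2.minAreaRect(q))
E
python3 plan.py 500,262,150,0 382.5,278.5,130,0 382.5,278.5,54,0,18
```

```text
wrist 3621 0.04730008744426431 ((584.4739990234375, 246.36734008789062), (58.65449905395508, 58.83706283569336), 43.49668502807617)
side 387 0.048233895850365395 ((584.9851684570312, 245.70516967773438), (57.8275260925293, 59.24348068237305), 40.13026428222656)
scene 198 0.047902756847842405 ((583.7276611328125, 245.8104705810547), (55.3037109375, 59.861820220947266), 48.90303421020508)
t 8.5167 pos [585.8 247.7 144.6] q6 0.28 gap 74.9
-> 500,262,150,0 reach 564 end [499.7 261.9 149.7]
   2 -14 -1 0 0 0.002; 4 -18 -1 0 0 0.003; 4 -21 -1 0 0 0.004; 3 -19 -1 0 0 0.003; 2 -14 -1 -0.002 0 0.002
-> 382.5,278.5,130,0 reach 473 end [382.7 278.9 129.7]
   2 -15 2 0 0 0; 3 -20 4 0 0 0; 3 -24 4 0 0 0; 4 -23 4 0 0 0; 2 -20 3 0 0 0; 3 -15 3 0 0 0
-> 382.5,278.5,54,0,18 reach 473 end [382.7 278.9  53.7]
   0 0 10 0 0 0; 0 0 13 0 0 0; 0 0 15 0 0 0; 0 0 15 0 0 0; 0 0 13 0 0 0; 0 0 10 0 0 0
```

{"fn": "servo_tool", "kwargs": {
  "plan": "2 -14 -1 0 0 0.002; 4 -18 -1 0 0 0.003; 4 -21 -1 0 0 0.004; 3 -19 -1 0 0 0.003; 2 -14 -1 0 0 0.002"
}}

```text
time_s: 8.93
position: [0.4977, 0.2619, 0.1488]
eef_rot: [-0.001, 0.707, 0.707, -0.002]
ft_force: [0.5, -0.2, -0.0]
finger_gap: 0.801
gripper_force: 0.0
```

{"fn": "servo_tool", "kwargs": {
  "plan": "2 -15 2 0 0 0; 3 -20 4 0 0 0; 3 -24 4 0 0 0; 4 -23 4 0 0 0; 2 -20 3 0 0 0; 3 -15 3 0 0 0; 0 0 0 0 0 0; 0 0 0 0 0 0"
}}

```text
time_s: 9.6
position: [0.3834, 0.2793, 0.1302]
eef_rot: [0.0, 0.707, 0.708, 0.0]
ft_force: [0.7, 0.0, -0.4]
finger_gap: 0.8
gripper_force: 0.0
```

```bash
python3 plan.py 382.5,278.5,54,0,15; python3 - <<'E'
from h import *
p,d,m=cap('wrist'); w=world(d,m)
t=(d>0)&(abs(w[...,2]-.08)<.003)&(np.hypot(w[...,0]-.3825,w[...,1]-.279)<.025)
q=(w[t][:,:2]*1000).astype(np.float32);print(t.sum(),cv2.minAreaRect(q))
E
```

```text
t 9.6 pos [383.4 279.3 130.2] q6 0.48 gap 75.2
-> 382.5,278.5,54,0,15 reach 473 end [382.4 278.3  54.2]
   0 0 8 0 0 0; 0 0 11 0 0 0; 0 0 12 0 0 0; 0 -1 14 0 0 0; -1 0 12 0 0 0; 0 0 11 0 0 0; 0 0 8 0 0 0
896 ((381.1044006347656, 278.8132019042969), (18.940671920776367, 19.389646530151367), 0.05150435492396355)
```

{"fn": "servo_tool", "kwargs": {
  "plan": "0 -1 8 0 0 0; 0 0 11 0 0 0; 0 0 12 0 0 0; 0 0 14 0 0 0; 0 0 12 0 0 0; 0 0 11 0 0 0; 0 0 8 0 0 0; 0 0 0 0 0 0"
}}

```text
time_s: 10.32
position: [0.3821, 0.2784, 0.0526]
eef_rot: [-0.0, 0.707, 0.707, -0.002]
ft_force: [0.2, 0.5, 0.0]
finger_gap: 0.801
gripper_force: 0.0
```

{"fn": "servo_tool", "kwargs": {
  "plan": "0 0 0 0 0 0; 0 0 0 0 0 0; 0 0 0 0 0 0; 0 0 0 0 0 0; 0 0 0 0 0 0; 0 0 0 0 0 0; 0 0 0 0 0 0; 0 0 0 0 0 0",
  "claw": -1,
  "force": 25
}}

```text
time_s: 10.98
position: [0.3825, 0.2792, 0.0546]
eef_rot: [0.0, 0.707, 0.707, 0.0]
ft_force: [0.8, -0.3, -0.2]
finger_gap: 0.272
gripper_force: 0.0
```

{"fn": "servo_tool", "kwargs": {
  "plan": "0 0 0 0 0 0; 0 0 0 0 0 0; 0 0 0 0 0 0"
}}

```text
time_s: 11.23
position: [0.3824, 0.2792, 0.0545]
eef_rot: [-0.0, 0.707, 0.707, 0.0]
ft_force: [-0.8, -0.1, 0.8]
finger_gap: 0.198
gripper_force: 25.0
```

```bash
python3 plan.py 382.5,278.5,165,0,18 585,246.2,165,0.8,25 585,246.2,58,0.8,16
```

```text
t 11.2333 pos [382.4 279.2  54.5] q6 0.48 gap 18.7
-> 382.5,278.5,165,0,18 reach 473 end [382.4 278.2 164.5]
   0 0 -10 0 0 0; 0 0 -13 0 0 0; 0 0 -15 0 0 0; 0 0 -17 0 0 0; 0 0 -17 0 0 0; -1 0 -15 0 0 0; 0 0 -13 0 0 0; 0 0 -10 0 0 0
-> 585,246.2,165,0.8,25 reach 635 end [584.6 246.4 164.5]
   -2 14 0 0 0 0; -3 18 0 0 0 -0.002; -3 21 0 0 0 -0.002; -4 24 0 0 0 0; -4 24 0 0 0 -0.003; -4 25 0 0 0 -0.002; -4 23 0 0 0 0; -4 21 0 0 0 -0.003
   -3 18 0 0 0 0; -2 14 0 0 0 -0.002
-> 585,246.2,58,0.8,16 reach 635 end [584.6 246.4  57.5]
   0 0 10 0 0 0; 0 0 12 0 0 0; 0 0 15 0 0 0; 0 0 16 0 0 0; 0 0 16 0 0 0; 0 0 15 0 0 0; 0 0 13 0 0 0; 0 0 10 0 0 0
```

{"fn": "servo_tool", "kwargs": {
  "plan": "0 0 -10 0 0 0; 0 0 -13 0 0 0; 0 0 -15 0 0 0; 0 0 -17 0 0 0; 0 0 -17 0 0 0; -1 0 -15 0 0 0; 0 0 -13 0 0 0; 0 0 -10 0 0 0"
}}

```text
time_s: 11.9
position: [0.3825, 0.2782, 0.1653]
eef_rot: [0.0, 0.707, 0.707, 0.0]
ft_force: [1.3, -0.3, -1.7]
finger_gap: 0.198
gripper_force: 25.0
```

{"fn": "servo_tool", "kwargs": {
  "plan": "-2 14 0 0 0 0; -3 18 0 0 0 -0.002; -3 21 0 0 0 -0.002; -4 24 0 0 0 0; -4 24 0 0 0 -0.003; -4 25 0 0 0 -0.002; -4 23 0 0 0 0; -4 21 0 0 0 -0.003"
}}

```text
time_s: 12.57
position: [0.5547, 0.25, 0.1628]
eef_rot: [-0.0, 0.703, 0.711, -0.001]
ft_force: [-0.4, -0.4, -1.0]
finger_gap: 0.198
gripper_force: 25.0
```

{"fn": "servo_tool", "kwargs": {
  "plan": "-3 18 0 0 0 0; -2 14 0 0 0 -0.002; 0 0 0 0 0 0; 0 0 0 0 0 0; 0 0 0 0 0 0; 0 0 0 0 0 0; 0 0 0 0 0 0; 0 0 0 0 0 0"
}}

```text
time_s: 13.23
position: [0.5839, 0.2466, 0.1648]
eef_rot: [0.0, 0.702, 0.712, 0.0]
ft_force: [-0.7, -0.8, -1.6]
finger_gap: 0.197
gripper_force: 25.0
```

```bash
python3 plan.py 585,246.2,58,0.8,16; python3 - <<'E'
from h import *
p,d,m=cap('side'); w=world(d,m); save('s2.png',cv2.resize(p[170:390,200:460],None,fx=3,fy=2.7))
k=(d>0)&(np.hypot(w[...,0]-.584,w[...,1]-.246)<.03)&(w[...,2]>.085)&(w[...,2]<.16)
q=w[k]*1000
for a in(90,100,110,120,130,140,150):
    z=q[abs(q[:,2]-a)<5]; print(a,len(z), np.percentile(z[:,0],[2,98]).round(1),np.percentile(z[:,1],[2,98]).round(1)) if len(z) else 0
E
```

```text
t 13.2333 pos [583.9 246.6 164.8] q6 0.28 gap 18.5
-> 585,246.2,58,0.8,16 reach 635 end [584.9 246.6  57.8]
   0 0 10 0 0 0; 0 0 12 0 0 0; 0 0 15 0 0 0; 0 1 16 0 0 0; 0 0 17 0 0 0; 0 0 15 0 0 0; 0 0 12 0 0 0; 0 0 10 0 0 0
110 11 [574.4 590.1] [246.4 255.7]
120 40 [574.1 592.7] [245.3 256.2]
130 45 [574.1 592.5] [243.  256.3]
140 38 [574.2 592.4] [243.  255.8]
150 36 [575.5 592.2] [249.1 256.3]
```

View pics/s2.png

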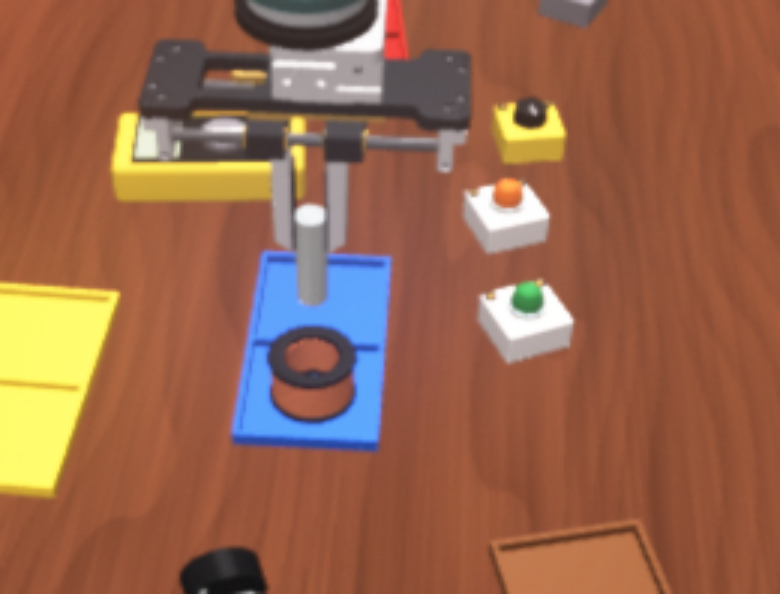

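The crop shows the core at (311,255) hanging vertical, centred at (583.5, 246.2). The coil stands upright at (312,373) in the tray, centred at (584.5, 246.2). The 8 mm clearance makes insertion safe.

{"fn": "servo_tool", "kwargs": {
  "plan": "0 0 10 0 0 0; 0 0 12 0 0 0; 0 0 15 0 0 0; 0 1 16 0 0 0; 0 0 17 0 0 0; 0 0 15 0 0 0; 0 0 12 0 0 0; 0 0 6 0 0 0"
}}

```text
time_s: 13.95
position: [0.584, 0.246, 0.0591]
eef_rot: [-0.001, 0.702, 0.712, -0.002]
ft_force: [0.1, -0.2, -2.0]
finger_gap: 0.191
gripper_force: 25.0
```

{"fn": "servo_tool", "kwargs": {
  "plan": "0 0 2 0 0 0; 0 0 2 0 0 0; 0 0 0 0 0 0; 0 0 0 0 0 0"
}}

```text
time_s: 14.28
position: [0.5863, 0.2466, 0.0583]
eef_rot: [0.0, 0.702, 0.712, 0.001]
ft_force: [-0.6, -0.7, -2.2]
finger_gap: 0.196
gripper_force: 25.0
```

{"fn": "servo_tool", "kwargs": {
  "plan": "0 0 0 0 0 0; 0 0 0 0 0 0; 0 0 0 0 0 0; 0 0 0 0 0 0; 0 0 0 0 0 0; 0 0 0 0 0 0",
  "claw": -0.1
}}

```text
time_s: 14.78
position: [0.5857, 0.2464, 0.0576]
eef_rot: [0.0, 0.702, 0.712, 0.0]
ft_force: [-0.3, -0.2, 0.5]
finger_gap: 0.449
gripper_force: 0.0
```

{"fn": "servo_tool", "kwargs": {
  "plan": "0 0 -6 0 0 0; 0 0 -12 0 0 0; 0 0 -16 0 0 0; 0 0 -18 0 0 0; 0 0 -18 0 0 0; 0 0 -16 0 0 0; 0 0 -10 0 0 0; 0 0 -6 0 0 0"
}}

```text
time_s: 15.45
position: [0.5863, 0.2466, 0.1614]
eef_rot: [0.001, 0.702, 0.712, 0.001]
ft_force: [0.0, 0.8, 0.7]
finger_gap: 0.449
gripper_force: 0.0
```

```bash
python3 - <<'E'
from h import *
p,d,m=cap('side'); w=world(d,m)
k=(d>0)&(np.hypot(w[...,0]-.584,w[...,1]-.246)<.025)&(w[...,2]>.055)&(w[...,2]<.12)
q=w[k]*1000; print(len(q),q[:,2].max())
for a in(60,65,70,75,82):
    z=q[abs(q[:,2]-a)<3]; print(a,len(z), np.percentile(z[:,0],[2,98]).round(1),np.percentile(z[:,1],[2,98]).round(1)) if len(z) else 0
E
python3 plan.py 470,0,150,-20 391,-279,120,-28 391,-279,5,-28,18
```

```text
151 86.2734809789963
60 21 [577.9 596. ] [246.9 256. ]
65 20 [577.8 595. ] [247.9 255.5]
70 19 [578.4 595.6] [248.8 256.7]
75 23 [577.7 595.4] [248.4 256.7]
82 62 [578.  595.2] [237.  255.4]
t 15.5 pos [586.6 246.7 161.8] q6 0.27 gap 42.0
-> 470,0,150,-20 reach 470 end [469.9   0.  150.3]
   -15 -8 1 0 0 0.023; -20 -8 1 0 0 0.028; -23 -10 1 0 0 0.033; -26 -10 1 0 0 0.038; -28 -10 1 0 0 0.039; -29 -9 1 0.002 0 0.041; -29 -8 1 0 0 0.039; -27 -5 2 0 0 0.038
   -25 -5 1 0 -0.002 0.033; -21 -3 1 0 0 0.028; -17 -2 0 0 0 0.023
-> 391,-279,120,-28 reach 480 end [ 391.3 -279.2  120.4]
   -16 1 2 0 0 0.008; -21 2 2 0 0 0.01; -23 2 2 0 0 0.011; -27 3 3 0 0 0.013; -28 3 3 0 0 0.014; -29 4 3 0 0 0.014; -29 4 3 0 0 0.014; -29 4 3 0 0 0.014
   -26 5 3 0 0 0.013; -23 4 3 0 0 0.011; -20 4 2 0 0 0.01; -16 4 1 0 0 0.008
-> 391,-279,5,-28,18 reach 480 end [ 391.4 -279.2    5.4]
   0 0 10 0 0 0; 0 0 14 0 0 0; 0 0 16 0 0 0; 0 0 18 0 0 0; 0 0 17 0 0 0; 0 0 16 0 0 0; 0 0 14 0 0 0; 0 0 10 0 0 0
```

The core stands upright in the bore, vertical at (586.7, 246) with its top at about 83 mm. The switch is next.

{"fn": "servo_tool", "kwargs": {
  "plan": "-15 -8 1 0 0 0.023; -20 -8 1 0 0 0.028; -23 -10 1 0 0 0.033; -26 -10 1 0 0 0.038; -28 -10 1 0 0 0.039; -29 -9 1 0 0 0.041; -29 -8 1 0 0 0.039; -27 -5 2 0 0 0.038",
  "claw": 0.8
}}

```text
time_s: 16.17
position: [0.4949, 0.0559, 0.1497]
eef_rot: [-0.0, 0.795, 0.607, -0.001]
ft_force: [-0.0, -0.9, -0.3]
finger_gap: 0.896
gripper_force: 0.0
```

{"fn": "servo_tool", "kwargs": {
  "plan": "-25 -5 1 0 0 0.033; -21 -3 1 0 0 0.028; -17 -2 0 0 0 0.023; -16 1 2 0 0 0.008; -21 2 2 0 0 0.01; -23 2 2 0 0 0.011; -27 3 3 0 0 0.013; -28 3 3 0 0 0.014"
}}

```text
time_s: 16.83
position: [0.4366, -0.112, 0.1357]
eef_rot: [-0.001, 0.835, 0.551, -0.0]
ft_force: [0.3, 0.4, 0.2]
finger_gap: 0.898
gripper_force: 0.0
```

{"fn": "servo_tool", "kwargs": {
  "plan": "-29 4 3 0 0 0.014; -29 4 3 0 0 0.014; -29 4 3 0 0 0.014; -26 5 3 0 0 0.013; -23 4 3 0 0 0.011; -20 4 2 0 0 0.01; -16 4 1 0 0 0.008; 0 0 0 0 0 0"
}}

```text
time_s: 17.5
position: [0.3894, -0.282, 0.1175]
eef_rot: [-0.0, 0.858, 0.514, -0.001]
ft_force: [0.7, -0.7, -0.5]
finger_gap: 0.901
gripper_force: 0.0
```

{"fn": "servo_tool", "kwargs": {
  "plan": "0 0 0 0 0 0; 0 0 0 0 0 0"
}}

```text
time_s: 17.67
position: [0.39, -0.2784, 0.1179]
eef_rot: [-0.001, 0.857, 0.515, 0.0]
ft_force: [0.2, -0.2, 0.0]
finger_gap: 0.901
gripper_force: 0.0
```

```bash
cat > mod.py <<'E'
import sys
from h import *
x,y=float(sys.argv[1])/1000,float(sys.argv[2])/1000
p,d,m=cap('wrist'); w=world(d,m)
t=(d>0)&(abs(w[...,2]-.0305)<.003)&(np.hypot(w[...,0]-x,w[...,1]-y)<.042)
q=(w[t][:,:2]*1000).astype(np.float32);print(t.sum(),cv2.minAreaRect(q))
E
python3 plan.py 391,-279,5,-28,18; python3 mod.py 391 -279
```

```text
t 17.6667 pos [ 390.  -278.4  117.9] q6 -0.28 gap 84.7
-> 391,-279,5,-28,18 reach 480 end [ 390.8 -278.7    4.9]
   0 0 10 0 0 0; 0 0 14 0 0 0; 0 0 15 0 0 0; 0 1 17 0 0 0; 0 0 18 0 0 0; 0 0 15 0 0 0; 0 0 14 0 0 0; 0 0 10 -0.002 0 0
4339 ((389.5542297363281, -279.4915771484375), (50.175048828125, 49.85197067260742), 64.47869873046875)
```

{"fn": "servo_tool", "kwargs": {
  "plan": "0 0 10 0 0 -0.022; 0 0 14 0 0 -0.022; 1 0 15 0 0 0; 0 0 17 0 0 0; 0 0 18 0 0 0; 0 0 15 0 0 0; 0 0 14 0 0 0; 0 0 10 0 0 0"
}}

```text
time_s: 18.38
position: [0.3906, -0.2768, 0.0044]
eef_rot: [-0.001, 0.845, 0.534, -0.0]
ft_force: [0.6, 0.2, 0.4]
finger_gap: 0.9
gripper_force: 0.0
```

{"fn": "servo_tool", "kwargs": {
  "plan": "0 0 0 0 0 0; 0 0 0 0 0 0; 0 0 0 0 0 0; 0 0 0 0 0 0; 0 0 0 0 0 0; 0 0 0 0 0 0; 0 0 0 0 0 0; 0 0 0 0 0 0",
  "claw": -1,
  "force": 20
}}

```text
time_s: 19.05
position: [0.391, -0.2788, 0.0061]
eef_rot: [0.0, 0.846, 0.534, 0.0]
ft_force: [-0.8, 1.2, 6.1]
finger_gap: 0.53
gripper_force: 20.0
```

{"fn": "servo_tool", "kwargs": {
  "plan": "0 0 0 0 0 0; 0 0 0 0 0 0; 0 0 0 0 0 0"
}}

```text
time_s: 19.3
position: [0.391, -0.2788, 0.0061]
eef_rot: [0.0, 0.846, 0.534, 0.0]
ft_force: [-0.3, 1.0, 5.4]
finger_gap: 0.528
gripper_force: 20.0
```

```bash
python3 plan.py 391,-279,120,-25.5,18 470,0,130,-10 586,154.5,120,0.8 586,154.5,9,0.8,17
```

```text
t 19.3 pos [ 391.  -278.8    6.1] q6 -0.32 gap 49.7
-> 391,-279,120,-25.5,18 reach 480 end [ 390.9 -278.7  120.1]
   0 0 -10 0 0 0; 0 0 -14 0 0 0; 0 0 -16 0 0 0; 0 0 -17 0 0 0; 0 0 -17 0 0 0; 0 0 -16 0 0 0; 0 0 -14 0 0 0; 0 0 -10 0 0 0
-> 470,0,130,-10 reach 470 end [4.701e+02 4.000e-01 1.300e+02]
   16 -3 -1 0 0 -0.015; 20 -3 0 0 0 -0.019; 24 -3 -1 0 0 -0.022; 26 -3 -1 0 0 -0.025; 28 -3 -1 0 0 -0.027; 30 -1 -1 0 0 -0.027; 29 -1 -1 0 0 -0.028; 29 0 -1 0 0 -0.026
   26 0 -1 0 0 -0.025; 24 1 -1 0 0 -0.022; 20 2 0 0 0 -0.019; 17 1 -1 0 0 -0.016
-> 586,154.5,120,0.8 reach 606 end [585.9 154.6 120.1]
   16 8 1 0 0 -0.017; 20 11 1 0 0 -0.022; 23 13 2 0 0 -0.027; 25 15 1 0 0 -0.028; 25 15 2 0 0 -0.029; 22 15 1 0 0 -0.026; 19 14 1 0 0 -0.022; 14 10 1 0 0 -0.017
-> 586,154.5,9,0.8,17 reach 606 end [586.  154.6   9.1]
   0 0 10 0 0 0; 0 0 13 0 0 0; 0 0 16 0 0 0; 0 0 17 0 0 0; 0 0 16 0 0 0; 0 0 16 0 0 0; 0 0 13 0 0 0; 0 0 10 0 0 0
```

{"fn": "servo_tool", "kwargs": {
  "plan": "0 0 -10 0 0 0; 0 0 -14 0 0 0; 0 0 -16 0 0 0; 0 0 -17 0 0 0; 0 0 -17 0 0 0; 0 0 -16 0 0 0; 0 0 -14 0 0 0; 0 0 -10 0 0 0"
}}

```text
time_s: 19.97
position: [0.3909, -0.2789, 0.1205]
eef_rot: [0.001, 0.846, 0.534, 0.0]
ft_force: [-0.1, -0.4, -0.6]
finger_gap: 0.53
gripper_force: 20.0
```

{"fn": "servo_tool", "kwargs": {
  "plan": "16 -3 -1 0 0 -0.015; 20 -3 0 0 0 -0.019; 24 -3 -1 0 0 -0.022; 26 -3 -1 0 0 -0.025; 28 -3 -1 0 0 -0.027; 30 -1 -1 0 0 -0.027; 29 -1 -1 0 0 -0.028; 29 0 -1 0 0 -0.026"
}}

```text
time_s: 20.63
position: [0.4464, -0.082, 0.1263]
eef_rot: [-0.0, 0.791, 0.611, -0.0]
ft_force: [0.5, -0.6, -1.4]
finger_gap: 0.53
gripper_force: 20.0
```

{"fn": "servo_tool", "kwargs": {
  "plan": "26 0 -1 0 0 -0.025; 24 1 -1 0 0 -0.022; 20 2 0 0 0 -0.019; 17 1 -1 0 0 -0.016; 16 8 1 0 0 -0.017; 20 11 1 0 0 -0.022; 23 13 2 0 0 -0.027; 25 15 1 0 0 -0.028"
}}

```text
time_s: 21.3
position: [0.5279, 0.0778, 0.124]
eef_rot: [-0.0, 0.735, 0.679, -0.0]
ft_force: [0.2, 0.8, -0.3]
finger_gap: 0.531
gripper_force: 20.0
```

{"fn": "servo_tool", "kwargs": {
  "plan": "25 15 2 0 0 -0.029; 22 15 1 0 0 -0.026; 19 14 1 0 0 -0.022; 14 10 1 0 0 -0.017; 0 0 0 0 0 0; 0 0 0 0 0 0; 0 0 0 0 0 0; 0 0 0 0 0 0"
}}

```text
time_s: 21.97
position: [0.5847, 0.1538, 0.1193]
eef_rot: [-0.0, 0.702, 0.712, -0.001]
ft_force: [0.3, 0.5, -0.7]
finger_gap: 0.528
gripper_force: 20.0
```

```bash
python3 plan.py 586,154.5,9,0.8,17; python3 - <<'E'
from h import *
p,d,m=cap('wrist'); save('w3.png',p)
E
```

```text
t 21.9667 pos [584.7 153.8 119.3] q6 0.13 gap 49.6
-> 586,154.5,9,0.8,17 reach 606 end [585.6 154.7   9.3]
   0 0 10 0 0 0; 0 0 13 0 0 0; 0 0 15 0 0 0; 0 1 17 0 0 0; 0 0 17 0 0 0; 1 0 15 0 0 0; 0 0 13 0 0 0; 0 0 10 0 0 0
```

View pics/w3.png

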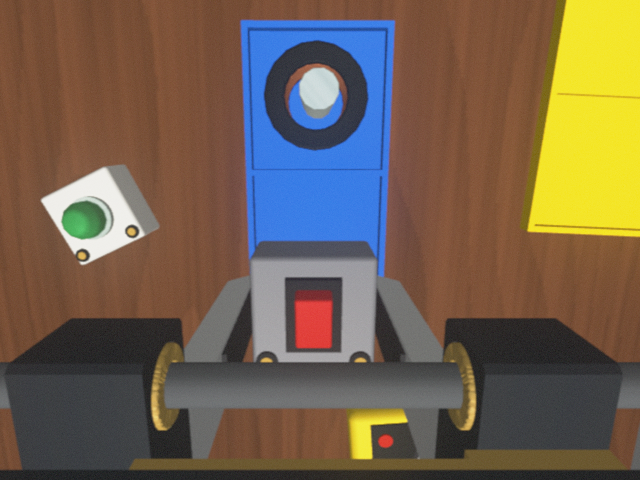

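The wrist view shows the core standing in the coil at (318,92) and the switch held square at (314,300), aligned with the near compartment. I'll place it and open only a little, since the walls are close.

{"fn": "servo_tool", "kwargs": {
  "plan": "0 0 10 0 0 0; 0 0 13 0 0 0; 0 0 15 0 0 0; 0 1 17 0 0 0; 0 0 17 0 0 0; 1 0 15 0 0 0; 0 0 13 0 0 0; 0 0 7 0 0 0"
}}

```text
time_s: 22.68
position: [0.585, 0.1551, 0.0104]
eef_rot: [-0.001, 0.702, 0.712, -0.001]
ft_force: [-0.5, 0.2, -1.6]
finger_gap: 0.529
gripper_force: 20.0
```

{"fn": "servo_tool", "kwargs": {
  "plan": "0 0 3 0 0 0; 0 0 0 0 0 0; 0 0 0 0 0 0; 0 0 0 0 0 0"
}}

```text
time_s: 23.02
position: [0.5871, 0.1557, 0.0098]
eef_rot: [0.0, 0.702, 0.712, 0.0]
ft_force: [-0.2, -0.1, -0.3]
finger_gap: 0.533
gripper_force: 20.0
```

{"fn": "servo_tool", "kwargs": {
  "plan": "0 0 0 0 0 0; 0 0 0 0 0 0; 0 0 0 0 0 0; 0 0 0 0 0 0; 0 0 0 0 0 0",
  "claw": 0.2
}}

```text
time_s: 23.43
position: [0.5868, 0.1559, 0.0096]
eef_rot: [0.0, 0.702, 0.712, 0.0]
ft_force: [-0.1, 0.2, 0.4]
finger_gap: 0.601
gripper_force: 0.0
```

{"fn": "servo_tool", "kwargs": {
  "plan": "0 0 -6 0 0 0; 0 0 -12 0 0 0; 0 0 -18 0 0 0; 0 0 -22 0 0 0; 0 0 -24 0 0 0; 0 0 -22 0 0 0; 0 0 -18 0 0 0; 0 0 -10 0 0 0"
}}

```text
time_s: 24.1
position: [0.5879, 0.156, 0.1446]
eef_rot: [0.001, 0.702, 0.712, 0.002]
ft_force: [0.7, -0.2, 0.6]
finger_gap: 0.602
gripper_force: 0.0
```

```bash
cat > chk.py <<'E'
import sys
from h import *
x,y,T=[float(a)/1000 for a in sys.argv[1:4]]
for n in('side','scene'):
    p,d,m=cap(n); w=world(d,m)
    t=(d>0)&(abs(w[...,2]-T)<.003)&(np.hypot(w[...,0]-x,w[...,1]-y)<.045)
    q=(w[t][:,:2]*1000).astype(np.float32);print(n,t.sum(),np.round(np.median(w[t][:,2]),4),np.round(np.hstack([np.ravel(a) for a in cv2.minAreaRect(q)]),1))
E
python3 chk.py 586 155 33; python3 plan.py 455,53,120,22.5 455,53,5,22.5,18
```

```text
side 285 0.0333 [5.872e+02 1.548e+02 4.990e+01 5.320e+01 5.000e-01]
scene 190 0.0332 [587.9 153.8  50.3  51.    1.9]
t 24.2 pos [588.  156.  143.7] q6 0.13 gap 56.2
-> 455,53,120,22.5 reach 458 end [455.2  53.3 120.3]
   -9 -12 2 0 0 -0.034; -12 -16 3 0 0 -0.045; -12 -20 3 0.002 0 -0.053; -13 -23 4 0 0 -0.057; -11 -22 3 0 0 -0.058; -9 -22 3 0.002 0 -0.053; -7 -19 3 0 0 -0.044; -4 -14 2 0 0 -0.035
-> 455,53,5,22.5,18 reach 458 end [455.3  53.3   5.3]
   0 0 10 0 0 0; 0 0 14 0 0 0; 0 0 16 0 0 0; 0 0 18 0 0 0; 0 0 17 0 0 0; 0 0 16 0 0 0; 0 0 14 0 0 0; 0 0 10 0 0 0
```

The switch stands flat, with its housing top at 33 mm, at (587, 155). The orange lamp is next.

{"fn": "servo_tool", "kwargs": {
  "plan": "-9 -12 2 0 0 -0.034; -12 -16 3 0 0 -0.045; -12 -20 3 0 0 -0.053; -13 -23 4 0 0 -0.057; -11 -22 3 0 0 -0.058; -9 -22 3 0 0 -0.053; -7 -19 3 0 0 -0.044; -4 -14 2 0 0 -0.035",
  "claw": 0.8
}}

```text
time_s: 24.87
position: [0.4507, 0.0523, 0.1168]
eef_rot: [-0.002, 0.555, 0.832, -0.001]
ft_force: [0.0, 0.7, 0.4]
finger_gap: 0.898
gripper_force: 0.0
```

{"fn": "servo_tool", "kwargs": {
  "plan": "0 0 0 0 0 0; 0 0 0 0 0 0; 0 0 0 0 0 0; 0 0 0 0 0 0"
}}

```text
time_s: 25.2
position: [0.455, 0.0536, 0.1184]
eef_rot: [0.0, 0.555, 0.832, 0.0]
ft_force: [0.8, 0.1, -0.7]
finger_gap: 0.902
gripper_force: 0.0
```

```bash
python3 mod.py 455 53;python3 plan.py 455,53,5,22.5,18
```

```text
4193 ((453.5455322265625, 53.69724655151367), (49.83735275268555, 50.18340301513672), 23.531660079956055)
t 25.25 pos [454.9  53.6 118.4] q6 -0.43 gap 84.5
-> 455,53,5,22.5,18 reach 458 end [455.3  52.7   5.4]
   0 0 10 0 0 0; 0 0 14 0 0 0; 0 0 16 0 0 0; 0 0 17 0 0 0; 0 0 17 0 0 0; 0 0 16 0 0 0; -1 0 13 0 0 0; 0 0 10 0 0 0
```

{"fn": "servo_tool", "kwargs": {
  "plan": "0 -1 10 0 0 -0.015; 0 0 14 0 0 0; 0 0 16 0 0 0; 0 0 17 0 0 0; 0 0 17 0 0 0; 0 0 16 0 0 0; 0 0 13 0 0 0; 0 0 10 0 0 0"
}}

```text
time_s: 25.92
position: [0.4532, 0.0532, 0.0042]
eef_rot: [-0.0, 0.549, 0.836, -0.0]
ft_force: [-0.4, 0.1, -0.0]
finger_gap: 0.9
gripper_force: 0.0
```

{"fn": "servo_tool", "kwargs": {
  "plan": "0 0 0 0 0 0; 0 0 0 0 0 0; 0 0 0 0 0 0; 0 0 0 0 0 0; 0 0 0 0 0 0; 0 0 0 0 0 0; 0 0 0 0 0 0; 0 0 0 0 0 0",
  "claw": -1,
  "force": 20
}}

```text
time_s: 26.58
position: [0.4537, 0.0528, 0.0061]
eef_rot: [0.001, 0.549, 0.836, 0.001]
ft_force: [0.2, 0.4, 4.2]
finger_gap: 0.53
gripper_force: 20.0
```

{"fn": "servo_tool", "kwargs": {
  "plan": "0 0 0 0 0 0; 0 0 0 0 0 0; 0 0 0 0 0 0"
}}

```text
time_s: 26.83
position: [0.4537, 0.0528, 0.0061]
eef_rot: [0.001, 0.549, 0.836, 0.001]
ft_force: [-0.1, 0.9, 5.1]
finger_gap: 0.531
gripper_force: 20.0
```

```bash
python3 plan.py 455,53,130,23.3,18 587,-160.5,120,7.5 587,-160.5,9,7.5,17
```

```text
t 26.8333 pos [453.7  52.8   6.1] q6 -0.45 gap 49.9
-> 455,53,130,23.3,18 reach 458 end [455.3  53.6 130.1]
   0 0 -11 0 0 0; 0 0 -15 0 0 0; 0 1 -17 0 0 0; 0 0 -19 0 0 0; 0 0 -19 0 0 0; 0 0 -17 0 0 0; 0 0 -15 0 0 0; 0 1 -11 0.002 0 0
-> 587,-160.5,120,7.5 reach 609 end [ 586.7 -161.   120.2]
   -17 3 1 0 0 0.019; -22 3 1 0 0 0.025; -26 5 1 0 0 0.029; -28 6 1 0 0 0.032; -30 8 1 0 0 0.034; -30 8 1 0 0 0.033; -27 9 2 0 0 0.032; -25 9 1 0 0 0.029
   -20 8 1 0 0 0.025; -17 7 0 0 0 0.019
-> 587,-160.5,9,7.5,17 reach 609 end [ 586.6 -160.1    9.2]
   0 0 10 0 0 0; 0 0 13 0 0 0; 0 0 16 0 0 0; 0 0 17 0 0 0; 0 0 16 0 0 0; 0 0 16 0 0 0; 0 0 13 0 0 0; 1 0 10 0 0 0
```

{"fn": "servo_tool", "kwargs": {
  "plan": "0 0 -11 0 0 0; 0 0 -15 0 0 0; 0 1 -17 0 0 0; 0 0 -19 0 0 0; 0 0 -19 0 0 0; 0 0 -17 0 0 0; 0 0 -15 0 0 0; 0 1 -11 0 0 0"
}}

```text
time_s: 27.5
position: [0.4545, 0.0534, 0.1305]
eef_rot: [0.0, 0.549, 0.836, 0.0]
ft_force: [-0.2, 0.5, -0.4]
finger_gap: 0.534
gripper_force: 20.0
```

{"fn": "servo_tool", "kwargs": {
  "plan": "-17 3 1 0 0 0.019; -22 3 1 0 0 0.025; -26 5 1 0 0 0.029; -28 6 1 0 0 0.032; -30 8 1 0 0 0.034; -30 8 1 0 0 0.033; -27 9 2 0 0 0.032; -25 9 1 0 0 0.029"
}}

```text
time_s: 28.17
position: [0.5655, -0.1284, 0.1196]
eef_rot: [-0.001, 0.643, 0.766, -0.0]
ft_force: [0.2, 0.4, -0.7]
finger_gap: 0.53
gripper_force: 20.0
```

{"fn": "servo_tool", "kwargs": {
  "plan": "-20 8 1 0 0 0.025; -17 7 0 0 0 0.019; 0 0 0 0 0 0; 0 0 0 0 0 0; 0 0 0 0 0 0; 0 0 0 0 0 0"
}}

```text
time_s: 28.67
position: [0.5851, -0.1597, 0.1192]
eef_rot: [-0.001, 0.659, 0.752, -0.0]
ft_force: [-0.0, 0.1, -0.9]
finger_gap: 0.53
gripper_force: 20.0
```

```bash
python3 plan.py 587,-160.5,9,7.5,17; python3 - <<'E'
from h import *
for n in('wrist','scene'):
    p,d,m=cap(n); w=world(d,m); n=='wrist' and save('w4.png',p)
    hsv=cv2.cvtColor(p,cv2.COLOR_RGB2HSV);H=hsv[...,0]
    k=((H<4)|(H>176))&(hsv[...,1]>180)&(d>0)&(w[...,2]<.02)&(w[...,2]>-.004)&(w[...,0]>.5)&(w[...,0]<.7)&(w[...,1]>-.33)&(w[...,1]<-.08)
    print(n,cv2.minAreaRect((w[k][:,:2]*1000).astype(np.float32)))
E
```

```text
t 28.6667 pos [ 585.1 -159.7  119.2] q6 -0.51 gap 49.8
-> 587,-160.5,9,7.5,17 reach 609 end [ 587.1 -160.3    9.2]
   0 0 10 0 0 0; 0 0 13 0 0 0; 0 1 15 0 0 0; -1 0 17 0 0 0; 0 0 17 0 0 0; 0 0 15 0 0 0; 0 1 13 0 0 0; 0 0 10 0 0 0
wrist ((591.9425048828125, -212.16729736328125), (98.15266418457031, 197.12918090820312), 7.283164978027344)
scene ((593.39599609375, -205.94854736328125), (98.52861022949219, 192.57159423828125), 6.649193286895752)
```

View pics/w4.png

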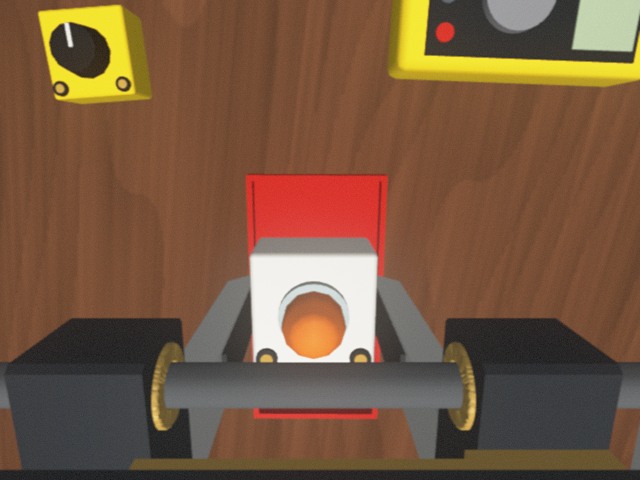

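The wrist view shows the lamp held square at (314,305), centred across the red tray whose edges are at columns 247 and 387. I'll lower it.

{"fn": "servo_tool", "kwargs": {
  "plan": "0 0 10 0 0 0; 0 1 13 0 0 0; -1 0 15 0 0 0; 0 0 17 0 0 0; 0 0 17 0 0 0; 0 0 15 0 0 0; 0 0 13 0 0 0; 0 0 7 0 0 0"
}}

```text
time_s: 29.43
position: [0.5858, -0.1609, 0.0103]
eef_rot: [-0.002, 0.659, 0.752, -0.001]
ft_force: [0.0, 0.1, -0.7]
finger_gap: 0.532
gripper_force: 20.0
```

{"fn": "servo_tool", "kwargs": {
  "plan": "0 0 3 0 0 0; 0 0 0 0 0 0; 0 0 0 0 0 0; 0 0 0 0 0 0"
}}

```text
time_s: 29.77
position: [0.5877, -0.1618, 0.0098]
eef_rot: [0.0, 0.659, 0.752, 0.0]
ft_force: [-0.1, -0.4, -0.5]
finger_gap: 0.533
gripper_force: 20.0
```

{"fn": "servo_tool", "kwargs": {
  "plan": "0 0 0 0 0 0; 0 0 0 0 0 0; 0 0 0 0 0 0; 0 0 0 0 0 0; 0 0 0 0 0 0",
  "claw": 0.2
}}

```text
time_s: 30.18
position: [0.5874, -0.1619, 0.0095]
eef_rot: [0.0, 0.659, 0.752, 0.0]
ft_force: [-0.4, 0.2, -0.4]
finger_gap: 0.6
gripper_force: 0.0
```

{"fn": "servo_tool", "kwargs": {
  "plan": "0 0 -6 0 0 0; 0 0 -12 0 0 0; 0 0 -18 0 0 0; 0 0 -22 0 0 0; 0 0 -24 0 0 0; 0 0 -22 0 0 0; 0 0 -18 0 0 0; 0 0 -10 0 0 0"
}}

```text
time_s: 30.85
position: [0.5885, -0.1623, 0.1446]
eef_rot: [0.002, 0.659, 0.752, 0.001]
ft_force: [0.3, 0.6, -0.0]
finger_gap: 0.603
gripper_force: 0.0
```

```bash
python3 chk.py 587 -160 33; python3 plan.py 436,-59.5,120,12.7 436,-59.5,5,12.7,18
```

```text
side 152 0.0335 [ 587.2 -159.9   50.3   50.9   11.3]
scene 262 0.0333 [ 588.4 -161.7   53.3   50.6    7.6]
t 30.95 pos [ 588.6 -162.3  143.7] q6 -0.51 gap 56.3
-> 436,-59.5,120,12.7 reach 440 end [436.  -59.7 120.1]
   11 -12 2 0 0 -0.008; 15 -17 3 0 0 -0.011; 17 -19 3 0 0 -0.013; 19 -20 3 0.002 0 -0.013; 20 -20 4 0 0.002 -0.014; 18 -18 3 0 0 -0.013; 15 -15 3 0 0 -0.01; 12 -12 2 0.002 0 -0.009
-> 436,-59.5,5,12.7,18 reach 440 end [436.  -59.8   5.1]
   0 0 10 0 0 0; 0 0 14 0 0 0; 0 0 16 0 0 0; 0 0 18 0 0 0; 0 0 17 0 0 0; 0 0 16 0 0 0; 0 0 14 0 0 0; 0 0 10 0 0 0
```

The lamp is flat in the red tray, with its housing top at 33 mm. The dial is next.

{"fn": "servo_tool", "kwargs": {
  "plan": "11 -12 2 0 0 -0.008; 15 -17 3 0 0 -0.011; 17 -19 3 0 0 -0.013; 19 -20 3 0 0 -0.013; 20 -20 4 0 0 -0.014; 18 -18 3 0 0 -0.013; 15 -15 3 0 0 -0.01; 12 -12 2 0 0 -0.009",
  "claw": 0.8
}}

```text
time_s: 31.62
position: [0.4315, -0.0578, 0.1168]
eef_rot: [-0.002, 0.624, 0.781, -0.001]
ft_force: [-0.5, 0.3, 0.2]
finger_gap: 0.899
gripper_force: 0.0
```

{"fn": "servo_tool", "kwargs": {
  "plan": "0 0 0 0 0 0; 0 0 0 0 0 0; 0 0 0 0 0 0; 0 0 0 0 0 0"
}}

```text
time_s: 31.95
position: [0.4361, -0.06, 0.1184]
eef_rot: [0.001, 0.625, 0.781, 0.0]
ft_force: [-0.6, -1.1, 0.0]
finger_gap: 0.901
gripper_force: 0.0
```

```bash
python3 mod.py 436 -59.5;python3 plan.py 435.5,-59.5,5,12.7,18
```

```text
3897 ((434.8976135253906, -59.31345748901367), (49.92033767700195, 50.05882263183594), 11.417813301086426)
t 32.0 pos [436.  -60.  118.4] q6 -0.52 gap 84.5
-> 435.5,-59.5,5,12.7,18 reach 440 end [435.9 -59.    5.4]
   0 0 10 0 0 0; 0 0 14 0 0 0; 0 0 16 0 0 0; 0 0 17 0 0 0; 0 0 17 0 0 0; 0 0 16 0 0 0; 1 0 13 0 0 0; 0 0 10 0 0 0
```

{"fn": "servo_tool", "kwargs": {
  "plan": "0 -1 10 0 0 0.02; 0 0 14 0 0 0; 0 0 16 0 0 0; 0 0 17 0 0 0; 0 0 17 0 0 0; 0 0 16 0 0 0; 0 0 13 0 0 0; 0 0 10 0 0 0"
}}

```text
time_s: 32.67
position: [0.4342, -0.0599, 0.0042]
eef_rot: [-0.0, 0.632, 0.775, -0.0]
ft_force: [-0.5, -1.3, 0.2]
finger_gap: 0.897
gripper_force: 0.0
```

{"fn": "servo_tool", "kwargs": {
  "plan": "0 0 0 0 0 0; 0 0 0 0 0 0; 0 0 0 0 0 0; 0 0 0 0 0 0; 0 0 0 0 0 0; 0 0 0 0 0 0; 0 0 0 0 0 0; 0 0 0 0 0 0",
  "claw": -1,
  "force": 20
}}

```text
time_s: 33.33
position: [0.4345, -0.0596, 0.0061]
eef_rot: [0.001, 0.632, 0.775, 0.0]
ft_force: [-0.4, -0.0, 3.8]
finger_gap: 0.53
gripper_force: 20.0
```

{"fn": "servo_tool", "kwargs": {
  "plan": "0 0 0 0 0 0; 0 0 0 0 0 0; 0 0 0 0 0 0"
}}

```text
time_s: 33.58
position: [0.4345, -0.0596, 0.0061]
eef_rot: [0.001, 0.632, 0.775, 0.0]
ft_force: [-0.7, -1.1, 5.6]
finger_gap: 0.528
gripper_force: 20.0
```

```bash
python3 plan.py 435,-59.5,130,11.5,18 500,-230,140,7.5 599,-253,120,7.5 599,-253,9,7.5,17
```

```text
t 33.5833 pos [434.5 -59.6   6.1] q6 -0.5 gap 49.6
-> 435,-59.5,130,11.5,18 reach 439 end [435.2 -59.4 130.1]
   0 0 -11 0 0 0; 0 0 -15 0 0 0; 0 0 -17 0 0 0; 0 0 -19 0 0 0; 0 0 -19 0 0 0; 0 1 -17 0 0 0; 0 0 -15 0 0 0; 0 0 -11 0.002 0 0
-> 500,-230,140,7.5 reach 550 end [ 500.2 -229.8  140.2]
   -16 3 -1 0 0 0.006; -22 3 -1 0 0 0.009; -25 5 -1 0 0 0.01; -27 5 -2 0 0 0.011; -27 5 -1 0 0 0.01; -25 5 -2 0 0 0.01; -21 5 -1 0 0 0.009; -16 4 -1 0 0 0.006
-> 599,-253,120,7.5 reach 650 end [ 599.1 -253.1  120.2]
   -6 15 3 0 0 0; -8 21 5 0 0 0; -8 23 5 0 0 0; -8 21 4 0 0 0; -6 15 3 0 0 0
-> 599,-253,9,7.5,17 reach 650 end [ 599.1 -253.2    9.2]
   0 0 10 0 0 0; 0 0 13 0 0 0; 0 0 16 0 0 0; 0 0 17 0 0 0; 0 0 16 0 0 0; 0 0 16 0 0 0; 0 0 13 0 0 0; 0 0 10 0 0 0
```

{"fn": "servo_tool", "kwargs": {
  "plan": "0 0 -11 0 0 0; 0 0 -15 0 0 0; 0 0 -17 0 0 0; 0 0 -19 0 0 0; 0 0 -19 0 0 0; 0 1 -17 0 0 0; 0 0 -15 0 0 0; 0 0 -11 0 0 0"
}}

```text
time_s: 34.25
position: [0.4346, -0.0592, 0.1304]
eef_rot: [0.0, 0.632, 0.775, 0.0]
ft_force: [0.3, -0.4, -1.7]
finger_gap: 0.523
gripper_force: 20.0
```

{"fn": "servo_tool", "kwargs": {
  "plan": "-16 3 -1 0 0 0.006; -22 3 -1 0 0 0.009; -25 5 -1 0 0 0.01; -27 5 -2 0 0 0.011; -27 5 -1 0 0 0.01; -25 5 -2 0 0 0.01; -21 5 -1 0 0 0.009; -16 4 -1 0 0 0.006"
}}

```text
time_s: 34.92
position: [0.4997, -0.2314, 0.1388]
eef_rot: [-0.0, 0.66, 0.751, -0.0]
ft_force: [1.2, -0.3, -0.7]
finger_gap: 0.53
gripper_force: 20.0
```

{"fn": "servo_tool", "kwargs": {
  "plan": "-6 15 3 0 0 0; -8 21 5 0 0 0; -8 23 5 0 0 0; -8 21 4 0 0 0; -6 15 3 0 0 0; 0 0 0 0 0 0; 0 0 0 0 0 0; 0 0 0 0 0 0"
}}

```text
time_s: 35.58
position: [0.5972, -0.2524, 0.1188]
eef_rot: [-0.001, 0.659, 0.752, -0.0]
ft_force: [-0.0, -0.9, -0.5]
finger_gap: 0.527
gripper_force: 20.0
```

```bash
python3 plan.py 599,-253,9,7.5,17; python3 - <<'E'
from h import *
p,d,m=cap('wrist'); save('w5.png',p)
E
```

```text
t 35.5833 pos [ 597.2 -252.4  118.8] q6 -0.64 gap 49.5
-> 599,-253,9,7.5,17 reach 650 end [ 599.1 -253.     8.8]
   0 0 10 0 0 0; 0 0 13 0 0 0; 0 1 15 0 0 0; 0 0 17 0 0 0; -1 0 17 0 0 0; 0 1 15 -0.002 0 0; 0 0 13 0 0 0; 0 0 10 0 0 0
```

View pics/w5.png

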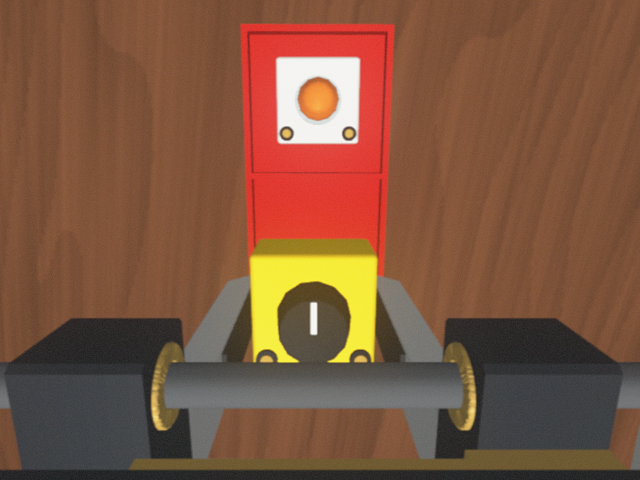

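The lamp at (318,100) is well centred in the far compartment. The dial, held at (314,300), lines up with the near one, so I'll place it.

{"fn": "servo_tool", "kwargs": {
  "plan": "0 1 10 0 0 0; 0 0 13 0 0 0; -1 0 15 0 0 0; 0 0 17 0 0 0; 0 0 17 0 0 0; 0 0 15 0 0 0; 0 0 13 0 0 0; 0 0 6 0 0 0"
}}

```text
time_s: 36.3
position: [0.5977, -0.2529, 0.0114]
eef_rot: [-0.002, 0.659, 0.752, -0.0]
ft_force: [0.3, -0.0, -1.3]
finger_gap: 0.536
gripper_force: 20.0
```

{"fn": "servo_tool", "kwargs": {
  "plan": "0 0 3 0 0 0; 0 0 0 0 0 0; 0 0 0 0 0 0; 0 0 0 0 0 0"
}}

```text
time_s: 36.63
position: [0.6003, -0.2542, 0.0114]
eef_rot: [0.001, 0.659, 0.752, 0.0]
ft_force: [-0.6, 0.7, -1.6]
finger_gap: 0.532
gripper_force: 20.0
```

{"fn": "servo_tool", "kwargs": {
  "plan": "0 0 0 0 0 0; 0 0 0 0 0 0; 0 0 0 0 0 0; 0 0 0 0 0 0; 0 0 0 0 0 0",
  "claw": 0.2
}}

```text
time_s: 37.05
position: [0.5998, -0.2539, 0.0106]
eef_rot: [0.0, 0.659, 0.752, 0.0]
ft_force: [-0.2, -0.2, 1.2]
finger_gap: 0.601
gripper_force: 0.0
```

{"fn": "servo_tool", "kwargs": {
  "plan": "0 0 -6 0 0 0; 0 0 -12 0 0 0; 0 0 -18 0 0 0; 0 0 -22 0 0 0; 0 0 -24 0 0 0; 0 0 -22 0 0 0; 0 -20 -18 0 0 0; 0 -25 -10 0 0 0"
}}

```text
time_s: 37.72
position: [0.5575, -0.2606, 0.1462]
eef_rot: [0.003, 0.659, 0.752, 0.001]
ft_force: [-0.6, -0.2, 0.1]
finger_gap: 0.599
gripper_force: 0.0
```

{"fn": "servo_tool", "kwargs": {
  "plan": "0 -25 -10 0 0 0; 0 -25 -10 0 0 0; 0 -25 -10 0 0 0; 0 -25 0 0 0 0; 0 -25 0 0 0 0; 0 -20 0 0 0 0; 0 0 0 0 0 0; 0 0 0 0 0 0"
}}

```text
time_s: 38.38
position: [0.4113, -0.279, 0.1738]
eef_rot: [0.001, 0.66, 0.751, 0.0]
ft_force: [0.5, -0.5, -0.3]
finger_gap: 0.601
gripper_force: 0.0
```

```bash
python3 chk.py 599 -253 33; python3 - <<'E'
from h import *
p,d,m=cap('scene'); save('end.png',cv2.resize(p[130:350,120:480],None,fx=2,fy=2,interpolation=2)); w=world(d,m)
for k,u,v,z in(('lamp_g',.4405,.171,.03),('meter',.6892,.001,.04)):
    t=(abs(w[...,2]-z)<.004)&(np.hypot(w[...,0]-u,w[...,1]-v)<(.05 if z<.035 else .12)); print(k,cv2.minAreaRect((w[t][:,:2]*1000).astype(np.float32)))
print(ctrl.state()['position'],ctrl.state()['time_s'])
E
```

```text
side 121 0.0337 [ 600.3 -253.3   49.6   52.     7.5]
scene 264 0.0333 [ 600.4 -254.9   51.6   49.5    8. ]
lamp_g ((441.3743896484375, 170.26748657226562), (51.70188522338867, 52.06000900268555), 26.562110900878906)
meter ((690.0546875, -0.27911376953125), (148.85740661621094, 80.78406524658203), 5.466615676879883)
[ 0.41256942 -0.2789295   0.17294107] 38.5333
```

View pics/end.png

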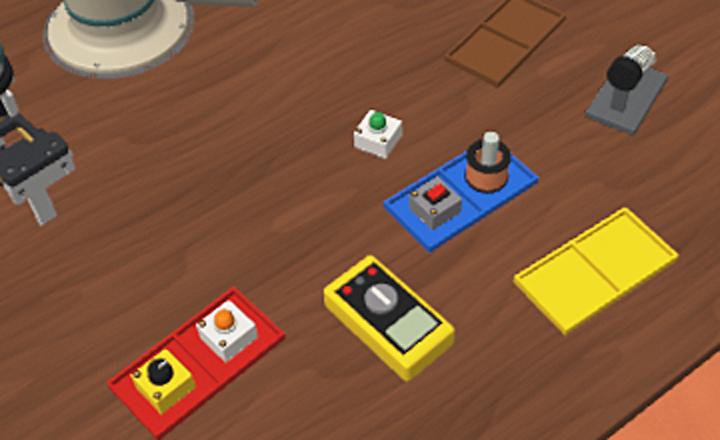

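The final crop shows both kits complete: switch (435,200) and coil with core (488,165) in the blue tray, dial (160,378) and orange lamp (226,330) in the red. The green lamp and the multimeter have not moved, and the arm is clear.

```bash
python3 -c "
from station import ctrl
print(ctrl.finish_job())"
```

```text
the job is handed in; nothing more can be done
None
```

Both kits are made up and the job is handed in at about 38.5 s: the blue tray holds the coil with the core in its bore and the switch, the red tray holds the orange lamp and the dial, all standing upright, and the green lamp and multimeter have not moved.

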